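# Roll a fresh wire reel up the ramp into the bench dispenser

### The job

Load the fresh reel standing on the bench into the roll-on reel dispenser: push it from behind up the ramp until it goes over the front roller and settles in its seat between the two rollers. Roll it with the fingers only, without pinching or lifting it, and keep them behind it all the way up so that it never runs loose or rolls back down the ramp. Leave the other things on the bench as they are.

Things in the scene. Friction and masses are not known exactly. Their poses are not given: they have to be found in the camera images.
- reel: The fresh reel to load, rigid: two smooth black flanges 80 mm in diameter, brown wrap (76 mm) between; 60 mm wide (flanges 4 mm each), 0.3 to 0.5 kg. Stands like a wheel before the ramp, centre 30 to 80 mm short of the toe, up to 7 mm off the ramp's centre line and 6 degrees askew; rolls freely. Origin at its centre (40 mm high at the start); y is the axle, x and z turn as it rolls.
- dispenser: Roll-on reel dispenser of bare sheet steel, screwed down: ramp, two free-turning grey rollers between cheek plates, end plate. Origin on the bench under the front roller's axis, on the centre line; x level, pointing up the ramp (the way the reel rolls), y left of that, along the rollers, z up. Cheeks 34 mm to each side, 35 mm high, x -20 to 90 mm; end plate 70 mm high at x = 90 mm.
- ramp: The ramp deck, fixed to the dispenser: origin in the middle of its low end (the toe), 1.5 mm above the bench; x up the slope (10 degrees, 116 mm long, ending just before the front roller), y left, z normal to the deck. Guide lips 12 mm high leave a channel 65 mm wide; over the lowest 45 mm they flare out to 96 mm.
- ramp_toe (a point): Middle of the low end of the ramp, 125 mm before the front roller's axis.
- front_roller_axis (a point): Middle of the front roller's axis, 16 mm above the bench; both rollers are 18 mm in diameter, the rear one lies 48 mm further on at the same height. The reel's centre passes 49 mm above this point (65 mm above the bench); once past it, the reel drops about 6 mm into the seat by itself.
- seat (a point): Where the reel's centre lies when it rests on both rollers: midway between them, 59 mm above the bench (24 mm beyond the front roller's axis).
- solder_spool: Bystander: grey solder spool standing on end, 54 mm in diameter, 46 mm high. Origin at the centre of its underside.
- handheld: Bystander: black handheld radio lying on its back, 105 x 58 mm and 34 mm high, with a stub aerial 70 mm long at its +x end. Origin at the centre of its underside.
- screwdriver: Bystander: screwdriver 150 mm long, lying along its own x. Origin under its middle.
- mug: Bystander: white mug, 80 mm in diameter, 95 mm high. Origin at the centre of its underside.
Things that resemble listed ones, but are neither listed nor needed, are in the scene too. What is shaped like the reel but blue or yellow is not meant.

How it is judged (in metres and radians):
On the way:
1. the reel is on the ramp, standing on the deck between the guides, with the fingers pushing it (x of reel in the frame of dispenser between -0.095 and -0.01 m and z of reel in the frame of ramp below 0.046 m and contact force between the fingers and reel above 0.1 N), for 0.1 s.
At the end, for the whole second after the job is handed in: The reel rests in the dispenser's seat on both rollers: its centre within 8 mm of the seat point, its axle parallel to the rollers within 7 degrees, at rest, and nothing touched by the robot (distance between reel and seat below 0.008 m and angle between the y axis of reel and the y axis of dispenser, either way round below 0.12 rad and linear speed of reel below 0.02 m/s).
It fails at once if the reel is lifted: more than 12 mm clear of the bench before the ramp, or of the ramp on it, or carried above the rollers ((x of reel in the frame of dispenser below -0.14 m and height (world z) of reel above 0.052 m) or (x of reel in the frame of dispenser above -0.14 m and z of reel in the frame of ramp above 0.052 m) or height (world z) of reel above 0.082 m).
It fails at once if the reel runs loose on the ramp: faster than 0.2 m/s with no finger on it (x of reel in the frame of dispenser between -0.11 and -0.015 m and contact force between each of the arm, the fingers and reel below 0.02 N and linear speed of reel above 0.2 m/s).
It fails at once if the reel is pinched or rammed: more than 30 N between the fingers and the reel (contact force between the fingers and reel above 30 N).
It fails at once if the reel is tipped over on its side (angle between reel's own y axis and vertical below 1 rad or angle between reel's own y axis and vertical above 2.14 rad).
It fails at once if a bystander (solder spool, handheld radio, screwdriver, mug) is moved by more than 15 mm (distance of any of solder_spool, handheld, screwdriver, mug from where it was at the start of the episode above 0.015 m).
It also fails if it takes over 42 s, if anything falls off the work surface, if the arm or the gripper's body presses on something with over 40 N, if the wrist force passes 120 N, or if a joint passes its speed limit or range.

### The arm

A 6-joint arm with a two-finger parallel gripper is mounted at the origin on the work surface. World frame = base frame: x ahead of the robot, y to its left, z up, the work surface at z = 0. Lengths are in mm, angles in rad, forces in N, time in s.
With the tool pointing down it reaches from about 300 to 875 mm from the base axis. Payload 6.4 kg.
Tool frame: the origin (TCP) lies between the finger pads; the fingertips stand r.nose_length ahead of it and the grasp point (between the pads) lies 2 mm behind it (r.nose_length is the distance from the TCP to the fingertips, in mm); z points along the fingers, y is the direction in which the jaws open and shut (so a half turn about z gives the same grasp; the last joint's range is limited). The gripper opens to 85 mm and grips with 20 to 120 N. Pads are 22 mm wide; open, the fingers measure 114 mm over their backs; the gripper's body (76 mm by 85 mm) begins 54 mm behind the grasp point. The pads swing forward as they close: fully open they stand 13 mm farther back than shut.
Start: joints at [-1.364, 0.181, 1.607, -0, 1.354, -0.206], TCP at [230.693, -526.709, 248.288] pointing down, gripper open.
Joint ranges: [-2.99, 2.99], [-0.89, 2.07], [0.3, 2.58], [-1.14, 4.28], [0, 2.63], [-3.12, 3.12]. Speed limits (rad/s): [2.57, 2.57, 3.01, 3.14, 3.14, 3.14].

### API

Orientations are given as a unit quaternion [w, x, y, z].
In Python, from cell import r gives the robot as it stands. The module is installed in compiled form; this text tells all that it offers. Calls block until the motion is done:
- r.movep(position, orientation): joint-space move of the TCP to a pose.
- r.line_to(position, rot=None, max_speed=150, stop_force=None): straight line of the TCP; rot=None keeps the orientation; max_speed is the mean speed in mm/s. With stop_force (N) it stops when the force on the tool has changed by that much, and returns True; else False.
- r.set_joints(angles): joint-space move.
- r.ungrasp() and r.clamp(grasp_force=None): open the fingers fully, or close them until they stop; grasp_force is the grip in N (None keeps the last).
- r.wait(seconds).
- r.solve_ik(position, orientation): joint angles nearest the present ones, or None.
- r.capture(name): name is "scene" or "top" or "wrist"; returns the picture (420x560x3 uint8, red, green, blue); there is no depth.
- r.calibration(name): a dict with "fx", "fy", "cx", "cy" (pixels), "D" ([k1, k2, p1, p2, k3] as OpenCV has them; the pictures are not rectified), "origin" and "orientation" of the camera in the world; the wrist camera has in their place "mount" (4x4, takes a point from camera to tool coordinates, whose origin is the TCP and whose axes are the flange's). Camera axes: x right, y down, z forward; pixel columns grow to the right and rows downward; lengths in mm; the calibration is good to about 2 mm. A picture is of the moment at which its call begins: read the wrist's pose just before it. calibration takes no time and is no camera call.
A pose or a line that the arm cannot do raises r.MotionError and nothing moves.
- r.sign_off(): hands the job in, once; it reports no verdict.
Readings, each from a call of its own:
- r.current_t(): time.
- r.current_q(): joint angles.
- r.current_qd(): joint speeds.
- r.current_tau(): joint torques, N m.
- r.current_tool_pos(): TCP position.
- r.current_tool_rot(): TCP orientation.
- r.current_force(): force on the tool from outside, world axes, zero at the start.
- r.current_torque(): the same for the moment, N m.
- r.current_opening(): finger opening in mm.
Only numpy, scipy, OpenCV 4.12 (cv2) and the standard library are available. Lean on these libraries where they do the work, as an engineer would, in place of code of your own. Each camera call takes 0.05 s, during which the arm holds its last target. There are 200 camera calls.

## Working session

There is one attempt and no reset: what is moved stays moved. The work goes in short steps, each a Python script; the robot and the scene stay as the last script left them, time stands still between calls to the robot, and variables do not carry over. Pictures are saved under pics/ and viewed, about 8 in all and at most 12, crops included, and the job is handed in when it is done.

```bash
mkdir -p pics; python3 - <<'E'
from cell import r
import cv2
for n in("scene","top"):
    im=r.capture(n); cv2.imwrite(f"pics/{n}0.png",im[...,::-1]); c=r.calibration(n); print(n,c)
print(r.calibration("wrist"),r.nose_length,r.current_tool_rot(),r.current_t())
E
```

```text
scene {'fx': 541.7701521668282, 'fy': 541.7701521668282, 'cx': 276.44213060364393, 'cy': 208.22526062385145, 'D': array([-0.0821848,  0.       ,  0.       ,  0.       ,  0.       ]), 'origin': array([ 997.67563779, -577.24241909, 1201.29586646]), 'orientation': array([-0.26194116,  0.91809572,  0.28576861, -0.08260376])}
top {'fx': 476.0549193973487, 'fy': 476.0549193973487, 'cx': 286.76610470731595, 'cy': 213.1518791271511, 'D': array([0.05478162, 0.        , 0.        , 0.        , 0.        ]), 'origin': array([445.49026881, -17.30088861, 990.17355773]), 'orientation': array([-0.06266704,  0.7099818 , -0.70031037,  0.03954843])}
{'fx': 349.64800139188975, 'fy': 349.64800139188975, 'cx': 280.8274488996593, 'cy': 206.31789975718428, 'D': array([-0.01732541,  0.        ,  0.        ,  0.        ,  0.        ]), 'mount': array([[ 4.93047100e-04, -9.52372526e-01, -3.04936598e-01,
         7.81425394e+01],
       [ 9.99999724e-01,  6.39236210e-04, -3.79567559e-04,
         1.53907748e-01],
       [ 5.56416230e-04, -3.04936326e-01,  9.52372578e-01,
        -1.25512539e+02],
       [ 0.00000000e+00,  0.00000000e+00,  0.00000000e+00,
         1.00000000e+00]])} 17.0 [-8.05931526e-04  9.78777838e-01  2.04922654e-01  1.64612708e-05] 0.1
```

View pics/top0.png

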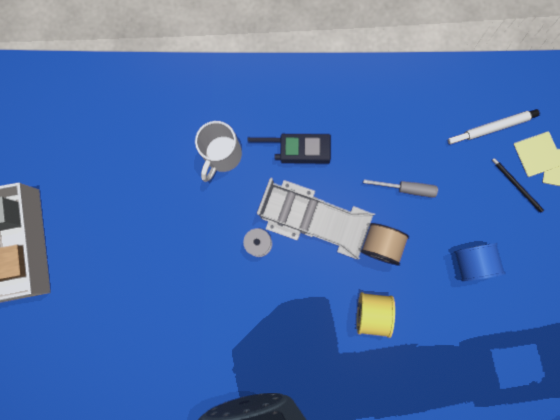

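View pics/scene0.png

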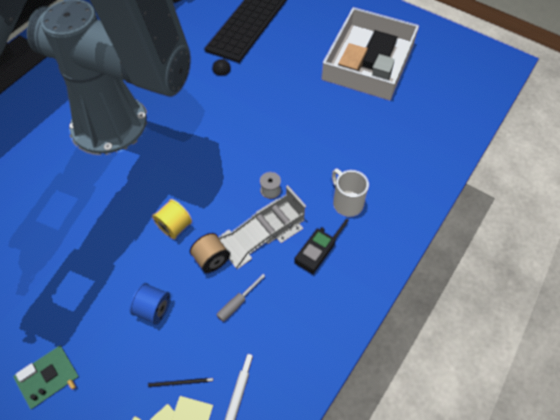

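The top view shows the reel at about (386,244), the ramp toe at about (355,232), and the end plate at about (266,199). The solder spool is at (257,242). I'll enlarge this area for measuring.

```bash
cat > h.py <<'E'
import numpy as np, cv2
from scipy.spatial.transform import Rotation as R
def rot(q): return R.from_quat(np.asarray(q),scalar_first=True)
def ray(c,uv,z,o=None,M=None):
    K=np.array([[c['fx'],0,c['cx']],[0,c['fy'],c['cy']],[0,0,1]])
    p=cv2.undistortPoints(np.array(uv,float).reshape(-1,1,2),K,c['D'])[:,0]
    d=np.c_[p,np.ones(len(p))]
    if o is None: o=c['origin']; M=rot(c['orientation']).as_matrix()
    d=d@M.T
    return o+d*((z-o[2])/d[:,2])[:,None]
E
python3 - <<'E'
import cv2
from h import *
from cell import r
im=cv2.imread("pics/top0.png")[170:280,245:420]
cv2.imwrite("pics/c1.png",cv2.resize(im,None,fx=4.5,fy=4.5,interpolation=cv2.INTER_CUBIC))
c=r.calibration("top")
print(ray(c,[(386,244)],60),ray(c,[(356,232),(266,199)],0))
E
```

```text
[[ 522.60057041 -179.20648186   60.        ]] [[ 551.63800257 -128.29016032    0.        ]
 [ 619.33041276   60.75213372    0.        ]]
```

View pics/c1.png

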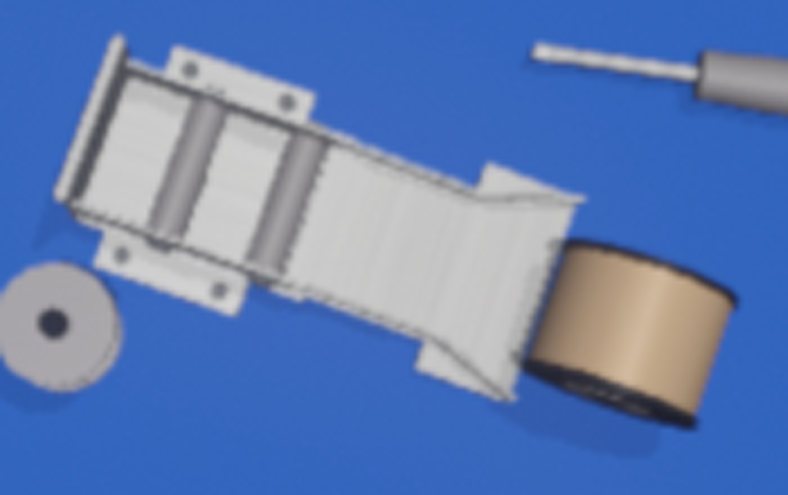

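Enlarged crop (scale 4.5): the front roller runs (310,140)–(267,268) and the rear one (208,97)–(167,236). The end plate's top edge runs (118,40)–(62,198), the flare ends are at (580,200) and (512,400), and the reel wrap's corners are near (575,245), (735,300), (697,413) and (530,360).

```bash
python3 - <<'E'
from h import *
from cell import r
c=r.calibration("top")
f=lambda P,z: ray(c,[(u/4.5+245-.4,v/4.5+170-.4) for u,v in P],z)[:,:2]
fr=f([(310,140),(267,268)],22); rr=f([(208,97),(167,236)],22); ep=f([(118,40),(62,198)],70); fl=f([(580,200),(512,400)],8)
re=f([(575,245),(735,300),(697,413),(530,360)],40)
for n,p in dict(fr=fr,rr=rr,ep=ep,fl=fl).items():
    d=p[0]-p[1]; print(n,p.mean(0).round(1),"len",np.hypot(*d).round(1),"normal yaw",np.degrees(np.arctan2(d[1],d[0])).round(1)+90)
print("reel",re.mean(0).round(1), np.degrees(np.arctan2(*(re[0]-re[1])[::-1])).round(1),np.degrees(np.arctan2(*(re[3]-re[2])[::-1])).round(1), np.degrees(np.arctan2(*(re[0]-re[3])[::-1])).round(1)+90,np.degrees(np.arctan2(*(re[1]-re[2])[::-1])).round(1)+90)
a=fl.mean(0)-fr.mean(0);a=-a;print("toe->fr",np.hypot(*a),np.degrees(np.arctan2(a[1],a[0])))
a=ep.mean(0)-fl.mean(0);print("toe->ep",np.hypot(*a),np.degrees(np.arctan2(a[1],a[0])))
# corners of fr roller via deck kink points
th=np.arctan2(a[1],a[0]);u=np.array([np.cos(th),np.sin(th)]);v=np.array([-u[1],u[0]])
for n,p in dict(fr=fr,rr=rr,ep=ep,fl=fl,reel=re).items():
    d=p.mean(0)-fr.mean(0);print(n,(d@u).round(1),(d@v).round(1))
E
```

```text
fr [583.3 -29.6] len 62.2 normal yaw 72.2
rr [600.2  16.8] len 67.0 normal yaw 74.7
ep [613.1  58.1] len 74.0 normal yaw 72.0
fl [ 542.5 -147.7] len 97.4 normal yaw 71.1
reel [ 526.7 -181.7] 71.3 73.0 68.5 70.7
toe->fr 125.00534506077021 70.94948642882817
toe->ep 217.54393529105764 71.07426264296576
fr 0.0 0.0
rr 49.3 -0.9
ep 92.5 0.3
fl -125.0 0.3
reel -162.3 4.2
```

```bash
cat >> h.py <<'E'
O=np.array([583.3,-29.6]); TH=np.radians(71.1); U=np.array([np.cos(TH),np.sin(TH)]); V=np.array([-U[1],U[0]])
def W(x,y,z): return [*(O+x*U+y*V),z]
def Q(a): return [0,np.cos(a/2),np.sin(a/2),0]
QB=Q(TH-np.pi)
def wrist(r,name):
    p,q=r.current_tool_pos(),r.current_tool_rot(); im=r.capture("wrist"); cv2.imwrite(name,im[...,::-1])
    m=r.calibration("wrist")["mount"]; T=rot(q).as_matrix(); return np.array(p)+T@m[:3,3],T@m[:3,:3]
E
python3 - <<'E'
from h import *
from cell import r
for a in(TH,TH-np.pi):
    for x,z in((-245,150),(-245,42),(-40,65)):
        s=r.solve_ik(W(x,4,z),Q(a)); print(None if s is None else np.round(s,2))
r.clamp(20)
r.movep(W(-245,4,170),QB)
o,M=wrist(r,"pics/w1.png"); np.savez("w1.npz",o=o,M=M); print(r.current_t(),r.current_opening())
E
```

```text
[-0.69  0.26  1.72 -0.    1.16 -0.36]
[-0.69  0.43  1.76 -0.    0.95 -0.36]
[-0.32  0.4   1.74 -0.    1.    0.01]
[-0.69  0.26  1.72 -0.    1.16  2.78]
[-0.69  0.43  1.76 -0.    0.95  2.78]
None
3.4417 0.23023140667154515
```

View pics/w1.png

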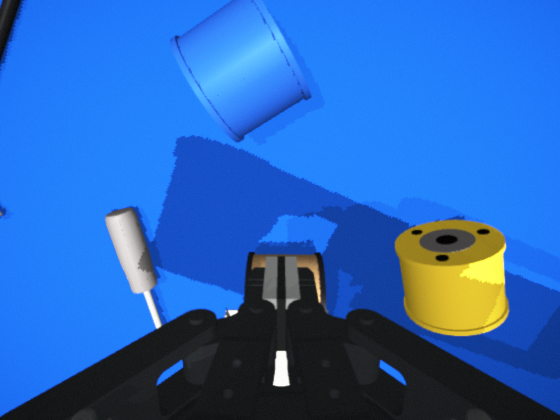

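The wrist view shows the gripper hiding the reel, with the fingertips centred on it at column 285. This orientation also fails the reach check higher up the ramp, so I'll turn half round.

```bash
python3 - <<'E'
from h import *
from cell import r
r.movep(W(-245,4,170),Q(TH))
o,M=wrist(r,"pics/w2.png"); np.savez("w2.npz",o=o,M=M); print(r.current_t())
E
```

```text
6.1417
```

View pics/w2.png

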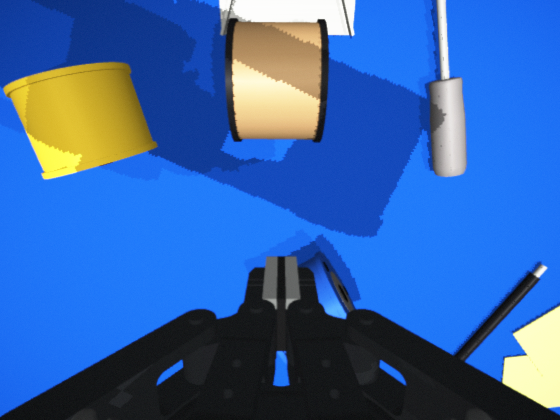

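The wrist view shows the reel wrap with corners near (237,22), (320,22), (315,137) and (240,137). The toe corners are near (220,35) and (355,35). The blue reel lies behind the gripper, around (335,285).

```bash
python3 - <<'E'
from h import *
from cell import r
d=np.load("w2.npz"); c=r.calibration("wrist")
def f(P,z):
    p=ray(c,P,z,d['o'],d['M'])[:,:2]-O; return np.c_[p@U,p@V].round(1)
print("top edge z78ish",f([(237,22),(320,22)],60),"bottom (rear) z~50",f([(315,137),(240,137)],50))
print("toe corners",f([(220,35),(355,35)],3))
t=r.calibration("top"); p=ray(t,[(478,262),(455,262)],40)[:,:2]-O; print("blue",p@U,p@V)
E
```

```text
top edge z78ish [[-124.7   30.6]
 [-124.7  -19.9]] bottom (rear) z~50 [[-195.   -19.8]
 [-195.    32.3]]
toe corners [[-123.4   50.3]
 [-123.4  -52.6]]
blue [-341.10164467 -300.05223943] [-20.2382284   -5.31608298]
```

```bash
cat >> h.py <<'E'
def zc(x): return 40+max(0,0.9+0.1763*(x+131.9))
def push(r,x,y,yaw=0,v=30,**k):
    "line so that the reel centre gets to x (dispenser frame)"
    return r.line_to(W(x-49,y,zc(x)+2),rot=Q(TH+np.radians(yaw)),max_speed=v,**k)
E
python3 - <<'E'
from h import *
from cell import r
r.line_to(W(-245,7,42),rot=Q(TH-np.radians(3)),max_speed=120)
push(r,-168,7,-3,60)
push(r,-133,6,-3,25,stop_force=15)
print(push(r,-112,4.5,-3,25,stop_force=15), r.current_force(),r.current_t())
o,M=wrist(r,"pics/w3.png"); np.savez("w3.npz",o=o,M=M)
a=r.capture("top")[160:290,240:440]; cv2.imwrite("pics/t3.png",a[...,::-1])
a=cv2.resize(a[...,::-1],(800,520),interpolation=cv2.INTER_CUBIC);w=cv2.imread("pics/w3.png")
cv2.imwrite("pics/t3b.png",np.vstack([a[:330,:], np.hstack([cv2.resize(w,(360,270)),np.zeros((270,440,3),np.uint8)])]))
E
```

```text
False [ 0.78133484 -1.60281209 -0.32082838] 10.5333
```

View pics/t3b.png

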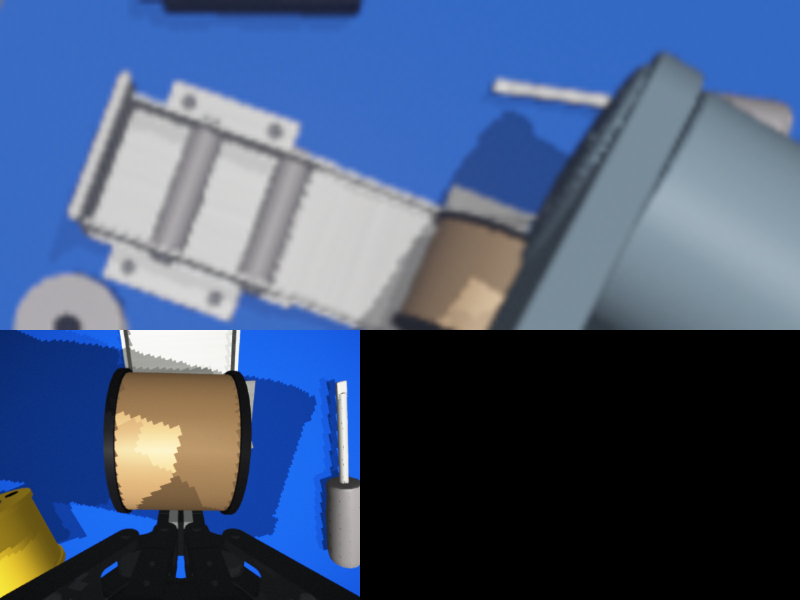

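The views show the reel on the flare, fingers against its rear centre. In the wrist view it sits only slightly left of the channel, and the force is about 1.8 N. I'll carry on up the ramp.

```bash
python3 - <<'E'
from h import *
from cell import r
print(push(r,-85,3,-2,25,stop_force=15), r.current_force())
print(push(r,-45,1,0,30,stop_force=15), r.current_force(),r.current_t())
o,M=wrist(r,"pics/w4.png"); np.savez("w4.npz",o=o,M=M)
E
```

```text
False [-0.65350623 -1.57044481 -0.78400745]
False [-0.26868386 -1.27931826  0.70271542] 13.3917
```

View pics/w4.png

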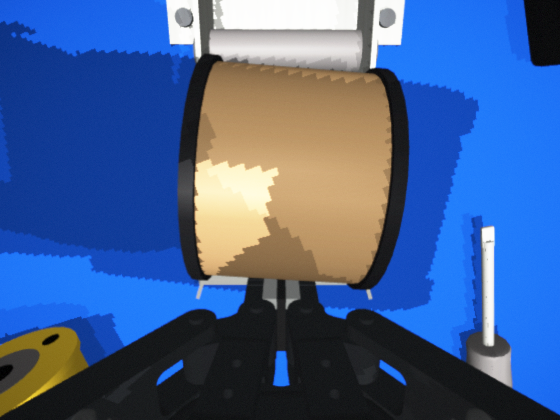

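The reel is against the front roller side of the ramp. It is turned about 3° clockwise, with its front edge running (215,62)–(372,72), and it lies a few mm to the right. I'll shift the push right of centre to square it, then go over the crest.

```bash
python3 - <<'E'
from h import *
from cell import r
print(push(r,-22,-7,2,25,stop_force=18), r.current_force())
print(push(r,6,-6,1,25,stop_force=20), r.current_force(),r.current_t())
r.wait(0.5)
o,M=wrist(r,"pics/w5.png"); np.savez("w5.npz",o=o,M=M); print(r.current_force())
E
```

```text
False [-0.31941274 -0.92264971  0.54058795]
False [ 0.03482223  0.6113044  -0.27495587] 15.8667
[-1.03426168  0.08716984 -0.58611121]
```

View pics/w5.png

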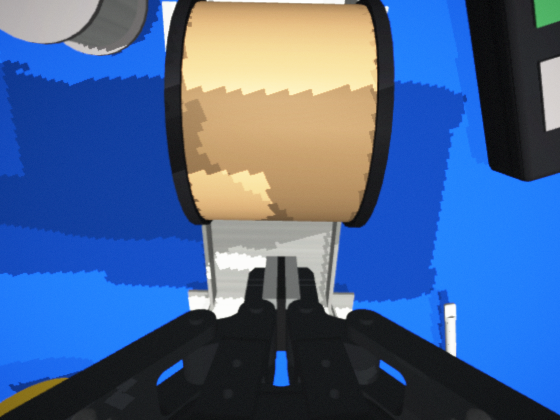

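The reel has left the fingers and lies square ahead of them, apparently in the seat. I'll back off and check from the top camera.

```bash
python3 - <<'E'
from h import *
from cell import r
p=r.current_tool_pos(); 
r.line_to([*(np.array(p[:2])-25*U),p[2]+5],max_speed=100)
p=r.current_tool_pos(); r.line_to([p[0],p[1],220],max_speed=200)
r.movep(W(-330,0,260),Q(TH)); r.wait(.3)
a=r.capture("top"); cv2.imwrite("pics/t6.png",a[...,::-1])
cv2.imwrite("pics/t6c.png",cv2.resize(a[165:265,230:430,::-1],(800,400),interpolation=cv2.INTER_CUBIC))
hsv=cv2.cvtColor(a,cv2.COLOR_RGB2HSV); m=cv2.inRange(hsv,(5,60,50),(22,200,255)); m[:165]=0;m[265:]=0;m[:,:230]=0;m[:,430:]=0
k=max(cv2.findContours(m,0,2)[0],key=cv2.contourArea); b=cv2.minAreaRect(k); c=r.calibration("top")
P=cv2.boxPoints(b); w=ray(c,P,59)[:,:2]-O; w=np.c_[w@U,w@V]; print(w.round(1),w.mean(0),r.current_t())
E
```

```text
[[ 61.3  18.1]
 [ 61.3 -37.4]
 [-10.5 -36.2]
 [-10.   19. ]] [25.52707666 -9.10468114] 19.1
```

View pics/t6c.png

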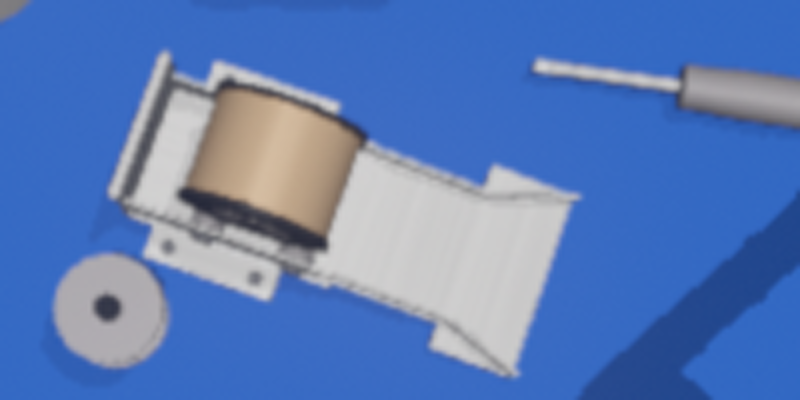

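The top view shows the reel lying across both rollers, square and near x = 25. The lateral reading of -9 mm is skewed by the oblique view, because the visible edges are higher than the assumed plane. I'll take one wrist look from straight above to settle the lateral fit and tilt.

```bash
python3 - <<'E'
from h import *
from cell import r
r.movep(W(-30,0,260),Q(TH)); r.wait(.2)
o,M=wrist(r,"pics/w7.png"); np.savez("w7.npz",o=o,M=M); print(r.current_t(), (o[:2]-O)@U,(o[:2]-O)@V,o[2])
E
```

```text
20.5 46.70398771656363 -0.6398573000037925 385.457397501938
```

View pics/w7.png

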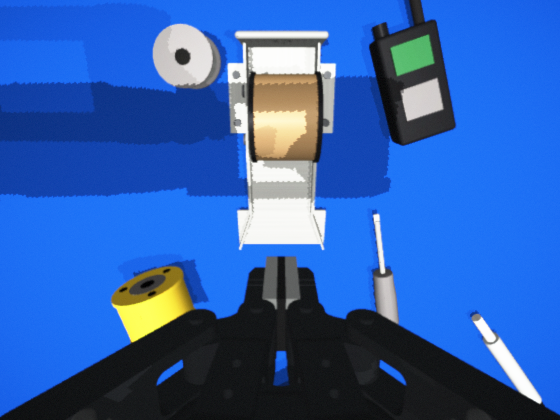

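From straight above, the reel's flanges span columns 248–323 (centre 285.5), while the dispenser's centre line is at about 282. That puts the reel about 3 mm to the right, inside the 4 mm of play between the cheeks. It is square to the rollers, the bystanders look untouched and the arm is clear, so I'm handing in.

```bash
python3 - <<'E'
from cell import r
r.sign_off(); print(r.current_t())
E
```

```text
the job is handed in; nothing more can be done
the job is handed in; nothing more can be done
```

The reel is in the dispenser's seat, and I handed the job in at about 20.5 s on the robot's clock. The sign-off gives no verdict, so the judged result is not confirmed.

I pushed it from behind with the shut fingers, up the ramp and over the front roller, then backed off. The tool force was below 2 N at every reading, about 1–2 N during the push, and no force stop tripped.

**Last checks:**
- **Position along the dispenser:** the top camera put the reel's centre at x ≈ 25 mm; the seat is at 24 mm.
- **Sideways position:** the wrist view from above showed the reel about 3 mm right of the centre line, inside the 4 mm of play between the cheeks.
- **Alignment:** the axle is parallel to the rollers to within about 1–2°.
- **Bystanders:** they looked undisturbed, but I did not measure them again.

**One disagreement:** the top camera first read 9 mm to the right. Most of that comes from its slanted view: the wrap edges it sees stand higher than the plane I assumed, which by a rough estimate brings it to about 4.5 mm. The cheeks do not allow more than 4 mm, so I trusted the wrist view.

**On the ramp:** the reel turned about 3° askew partway up. I moved the push off-centre and it squared up before the crest.

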